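# Load an instrument board into the sprung board holder

## Task

Take the circuit board by the black block on it and load it, block upward, into the sprung board holder: with its far edge held up, push its near edge into the long-travel jaw (the one nearer the robot) until the far edge can clear the other jaw, lower the far edge between the jaws, then ease the board back into the far jaw's groove and let go, so that it sits level, square and midway across the jaws, held by both grooves. Feel for the springs: never force the board against a jaw or a jaw's end stop (stay below 16 N) and never let it snap across, and leave the drop bottle, forceps and foam box where they are.

Things in the scene. Friction and masses are not known exactly. Their poses are not given: they have to be found in the camera images.
- board: Green circuit board, 120 (its x) x 70 (y) x 4 mm, 0.1 to 0.2 kg, flat on the bench. Origin: centre of its underside, z up. The grip is a black block 36 (x) x 26 (y) x 28 mm high on the middle of its top, 4 to 32 mm above the origin, its y sides free for fingers. Other parts are over 20 mm from the middle in x and under 8 mm tall. Turned half a turn it is as good.
- edge_1 (a point): Middle of the board's 70 mm long edge at its -x end, half way through the thickness: 60 mm from the board's middle.
- edge_2 (a point): The same at the board's +x end.
- holder: Board holder fixed to the bench, 262 x 88 mm grey base. Origin on the bench under the nominal middle between its jaws; x runs from the near, long-travel jaw (-x, toward the robot, 28 mm spring barrels) to the far jaw (+x, 10 mm barrels); z up. Both jaws ride on one head (bed top at 19 mm, posts to 55 mm), locked up to 16 mm either way along x: this shift is not reported and must be felt or seen.
- groove (a point): Fixed point 42 mm above the holder's origin: groove height, nominal middle. Each aluminium jaw is 64 mm wide (y), 22 mm high, flat-topped, with a level V groove along y: 4.6 mm high at the bottom, 14.6 at the mouth, 6 mm deep. At rest the groove bottoms are 114 mm apart, the mouths 102.
- near_jaw (a point): Fixed point of the base: nominal groove bottom of the near jaw at rest, 57 mm from groove along -x (true place up to 16 mm off). It slides outward on a spring: 2.8 N to start, then 0.35 N a mm, hard stop after 16.5 mm. The level board clears the far lip when this jaw is pressed in more than 12 mm; 14.5 mm (about 8 N) is best.
- far_jaw (a point): Fixed point of the base: nominal groove bottom of the far jaw at rest, 57 mm from groove along +x (shifted by the same amount as the near one). Same spring, hard stop after 5 mm. Seated, the board presses each jaw in about 3 mm (3.9 N each, balanced).
- drop_bottle: Small amber round-shouldered bottle, 35 mm wide, 72 mm high, standing; bystander. Origin: centre of the underside.
- forceps: Steel forceps lying flat, 14 x 126 x 8 mm (long along its y); bystander. Origin: centre of the underside.
- foam_box: White foam box with lid, 99 x 109 x 64 mm; bystander. Origin: centre of the underside.

How it is judged:
On the way:
1. the tilted board, far edge up, presses its near edge into the near jaw's groove with more than 4 N (contact force between board and holder above 4 N and angle between board's own z axis and vertical between 0.1 and 0.9 rad and ((x of edge_1 in the frame of holder between -0.095 and -0.042 m and z of edge_1 in the frame of holder between 0.032 and 0.052 m) or (x of edge_2 in the frame of holder between -0.095 and -0.042 m and z of edge_2 in the frame of holder between 0.032 and 0.052 m))), for 0.1 s.
At the end, for the whole second after the job is handed in: The board lies level in both grooves, block up: the middles of both its edges 42 mm above the holder's origin to within 2.5 mm, its middle within 7 mm of the holder's middle line across the jaws and within 21 mm of nominal along it, square within 0.06 rad, at rest and released (z of edge_1 in the frame of holder between 0.0395 and 0.0445 m and z of edge_2 in the frame of holder between 0.0395 and 0.0445 m and y of board in the frame of holder between -0.007 and 0.007 m and x of board in the frame of holder between -0.021 and 0.021 m and angle between the x axis of board and the x axis of holder, either way round below 0.06 rad and angle between board's own z axis and vertical below 0.08 rad and linear speed of board below 0.02 m/s); the robot touches nothing.
It fails at once if the board is pressed or snapped against the holder with more than 16 N (contact force between board and holder above 16 N).
It fails at once if the board snaps across in the holder, faster than 0.25 m/s while touching it (linear speed of board above 0.25 m/s and contact force between board and holder above 0.5 N).
It fails at once if the amber drop bottle is moved by more than 25 mm (distance of drop_bottle from where it was at the start of the episode above 0.025 m).
It fails at once if the forceps is moved by more than 25 mm (distance of forceps from where it was at the start of the episode above 0.025 m).
It fails at once if the foam box is moved by more than 25 mm (distance of foam_box from where it was at the start of the episode above 0.025 m).
It also fails if it takes over 64 s, if anything falls off the work surface, if the arm or the gripper's body presses on something with over 40 N, if the wrist force passes 120 N, or if a joint passes its speed limit or range.

## Robot

A 6-joint arm with a two-finger parallel gripper is mounted at the origin on a cart in front of the work surface, level with it; the furniture and walls round the work are solid. World frame = base frame: x ahead of the robot, y to its left, z up, the work surface at z = 0. Lengths are in m, angles in rad, forces in N, time in s.
With the tool pointing down it reaches from about 0.275 to 0.75 m from the base axis. Payload 10.2 kg.
Tool frame: the origin (TCP) lies on the centre line of the jaws, within the pads' length; the fingertips stand 25 mm ahead of it and the grasp point (between the pads) lies 6 mm ahead of it; z points along the fingers, y is the direction in which the jaws open and shut (so a half turn about z gives the same grasp; the last joint's range is limited). The gripper opens to 85 mm and grips with 20 to 120 N. Pads are 22 mm wide; open, the fingers measure 114 mm over their backs; the gripper's body (76 mm by 85 mm) begins 54 mm behind the grasp point. The pads swing forward as they close: fully open they stand 13 mm farther back than shut.
Start: joints at [-1.541, 0.313, 1.498, -0, 1.331, -0.223], TCP at [0.131, -0.508, 0.256] pointing down, gripper open.
Joint ranges: [-2.94, 2.94], [-0.97, 2.17], [0.19, 2.56], [-1.23, 4.37], [0.02, 3.11], [-2.88, 2.88]. Speed limits (rad/s): [2.39, 2.39, 3.01, 3.14, 3.14, 3.14].

## Interface

Orientations are given as a unit quaternion [x, y, z, w].
In Python, from workcell import ctrl gives the robot as it stands.
- The arm moves only by the tool jog_arm, never from a script. Its argument "commands" is a list that holds one entry, the list of rows, each a list of 5 numbers: the opening, from -1 (shut) to 1 (fully open), then the shift along the tool's x, y, z in mm, then the turn about the tool's z in rad. In form: [[[claw, tx, ty, tz, yaw], ...]]. A call has 1 to 8 rows; each row shifts and turns the commanded pose from where the row before left it, along the tool's axes as they then stand; what a row does not reach is not made up. A row lasts 1/8 s, in which the tool goes at most 62.5 mm and 10.7 degrees, less where a joint would pass 70% of its speed; a pose out of reach is approached as far as the arm can. A call is refused whole if a number of a shift passes 62.5 or a number of a turn 0.188, either way. A call with a gripper value outside its range is refused whole. The fingers move at their own pace and stop on an object; the grip force is fixed at half the most. Time passes only in rows, so rows that do not move let the fingers close. It gives the time, the measured TCP pose, the force and the opening at its end, in the units of the state.
- ctrl.read_state(): the state, without advancing time (a new reading comes with each control period).
- ctrl.read_camera(name): name is "scene" or "top"; returns a dict with "pixels" (420x560x3 uint8, red, green, blue), "depth" (420x560 float32, m along the optical axis (not along the pixel's ray), 0 where there is no reading), "vfov" (degrees; the focal length in pixels is half the picture's height over the tangent of half this angle, whatever the lens; pixels are square), "cx", "cy" (the principal point, pixels), "pose" (4x4, takes a point from camera to world coordinates). Camera axes: x right, y up, looking along -z (the intrinsics and any distortion apply to the point x, -y, -z); pixel columns grow to the right and rows downward; lengths in m; the calibration is good to about 2 mm. A picture is of the moment at which its call begins.
- ctrl.hand_in(): hands the job in, once; it reports no verdict.
Trained networks look in the newest picture that a camera, given by its name, has taken for a name from the list of things; names that differ only in an ending like _2 or _b are one class to them, and where a whole thing is asked for, a point or a joint stands for the part that bears it (a point fixed in the world has none). Each returns a list of dicts, best first, with "score" (0 to 1); they miss things now and then, are a little off and sometimes report something else, mostly with a low value. They report only what shows in the picture. A call takes as long as a camera call.
- ctrl.find_in(camera, target): "at" ([x, y, z] in m, in world coordinates, good to about 4 mm: the middle of the surface that is visible of it).
- ctrl.mark_of(camera, target): "at" ([x, y, z] in m, in world coordinates, good to about 4 mm: a listed point, or the origin of a listed thing).
The state is a dict: "clock": time; "joint_positions": joint angles; "qvel": joint speeds; "effort": joint torques, N m; "eef_pos": TCP position; "tcp_rot": TCP orientation; "contact_force": force on the tool from outside, world axes, zero at the start; "moment": the same for the moment, N m; "grip_width": opening from 0.0 (shut) to 1.0 (fully open).
Only numpy, scipy, OpenCV 4.12 (cv2) and the standard library are available. Lean on these libraries where they do the work, as an engineer would, in place of code of your own. Each camera call takes 0.05 s, during which the arm holds its last target.

## Working session

There is one attempt and no reset: what is moved stays moved. The work goes in short steps, Python scripts to look and compute and a tool call to move; the robot and the scene stay as the last step left them, time stands still between calls to the robot, and variables do not carry over. Pictures are saved under pics/ and viewed, and the job is handed in when it is done.

Besides the shell and the picture viewer there is one more tool, called after "Request:" by a JSON object that holds its "fn" and its "kwargs". jog_arm: Moves the arm, as the interface text tells. Its arguments: {"type":"object","properties":{"commands":{"type":"array","items":{"type":"array","items":{"type":"array","items":{"type":"number"}}}}},"required":["commands"]}

```bash
ls; mkdir -p pics; cat > h.py <<'E'
import numpy as np, cv2
from workcell import ctrl
def snap(cam,fn):
    c=ctrl.read_camera(cam); cv2.imwrite('pics/'+fn+'.png',c['pixels'][:,:,::-1]); np.savez('pics/'+fn+'.npz',**{k:np.array(v) for k,v in c.items()}); return c
def pts(c):
    h,w=c['depth'].shape; f=h/2/np.tan(np.radians(float(c['vfov']))/2)
    v,u=np.mgrid[:h,:w]; d=c['depth']
    P=np.stack([(u-c['cx'])/f*d,-(v-c['cy'])/f*d,-d,np.ones_like(d)],-1)
    return (P@c['pose'].T)[...,:3]
E
python3 - <<'E'
from h import *
s=ctrl.read_state(); print(s)
for cam in('scene','top'):
    c=snap(cam,cam+'0'); print(cam,[ (k,c[k]) for k in c if k not in('pixels','depth')])
    for t in('board','edge_1','holder','groove','near_jaw','far_jaw','drop_bottle','forceps','foam_box'):
        print(t,[(np.round(r['at'],4).tolist(),round(r['score'],2)) for r in ctrl.mark_of(cam,t)[:3]])
E
```

```text
pics
{'clock': 0.0, 'joint_positions': array([-1.54141639e+00,  3.13471785e-01,  1.49837707e+00,  2.30951104e-05,
        1.33098462e+00, -2.23394519e-01]), 'qvel': array([-0.00080399,  0.0004549 , -0.00148926,  0.0006341 , -0.00074912,
        0.00010154]), 'effort': array([ 1.08189262e-03, -4.12265217e+01, -2.59742510e+01, -9.03037312e-05,
        4.13282964e-03, -5.90576761e-07]), 'eef_pos': array([ 0.13128804, -0.50811431,  0.25574649]), 'tcp_rot': array([ 9.92023916e-01,  1.26048264e-01,  7.12524462e-05, -6.16405205e-04]), 'contact_force': array([-0.23904605, -0.8939705 ,  0.12354622]), 'moment': array([-0.01841652, -0.05209234,  0.00361762]), 'grip_width': 1.0004798159399126}
scene [('vfov', 42.875486839253725), ('cx', 281.7043171152847), ('cy', 211.46809407163872), ('pose', array([[-0.83912207,  0.35437987, -0.41266095,  0.02466301],
       [-0.54378399, -0.52817812,  0.65217087,  0.95885871],
       [ 0.01315774,  0.77164939,  0.63591202,  0.80506464],
       [ 0.        ,  0.        ,  0.        ,  1.        ]]))]
board [([0.4336, 0.2455, 0.0013], 0.7)]
edge_1 [([0.4833, 0.2
[... 665 characters left out ...]
742, -0.01286381,  0.01413008,  0.21241458],
       [ 0.01131475,  0.19734368,  0.98026907,  1.16136539],
       [ 0.        ,  0.        ,  0.        ,  1.        ]]))]
board [([0.4339, 0.2447, -0.0017], 0.83)]
edge_1 [([0.4898, 0.2748, 0.0039], 0.93), ([0.3849, 0.22, 0.0009], 0.82), ([0.5702, -0.0416, -0.0022], 0.26)]
holder [([0.5734, -0.0399, -0.0009], 0.58)]
groove [([0.5719, -0.042, 0.0451], 0.76)]
near_jaw [([0.5171, -0.0393, 0.0408], 0.74), ([0.4336, 0.2426, -0.0013], 0.31)]
far_jaw [([0.6289, -0.0407, 0.0377], 0.55)]
drop_bottle [([0.6045, 0.1306, -0.003], 0.73)]
forceps [([0.3915, 0.1063, -0.0025], 0.41)]
foam_box [([0.5135, 0.4952, -0.0034], 0.88), ([0.435, 0.2456, 0.0002], 0.72)]
```

View pics/scene0.png

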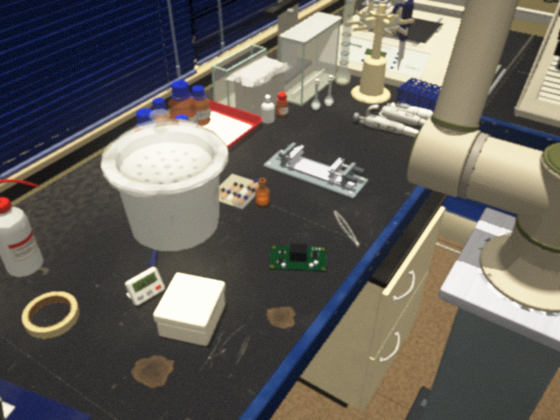

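View pics/top0.png

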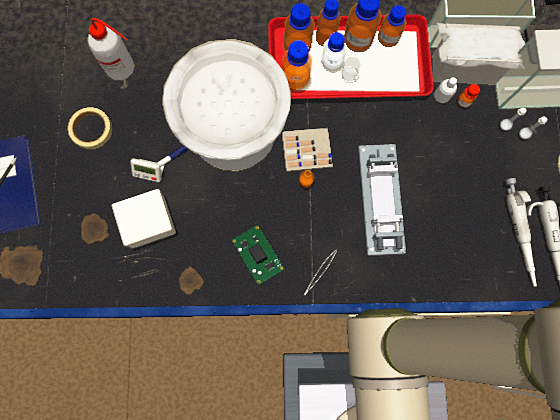

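```bash
python3 - <<'E'
from h import *
for cam in('scene0','top0'):
    c=dict(np.load(f'pics/{cam}.npz')); P=pts(c); rgb=c['pixels'].astype(int)
    g=(rgb[...,1]>rgb[...,0]+25)&(rgb[...,1]>rgb[...,2]+15)&(abs(P[...,0]-.434)<.09)&(abs(P[...,1]-.245)<.09)
    q=P[g]; hull=(q[:,:2]*1000).astype(np.float32); print(cam,g.sum(),cv2.minAreaRect(hull),q[:,2].mean())
    b=(abs(P[...,0]-.434)<.035)&(abs(P[...,1]-.245)<.035)&(P[...,2]>.026)&(P[...,2]<.045)
    q=P[b]; print('block',b.sum(),q.mean(0),cv2.minAreaRect((q[:,:2]*1000).astype(np.float32)))
    h=(abs(P[...,0]-.573)<.16)&(abs(P[...,1]+.04)<.07)&(P[...,2]>.004)
    q=P[h]; print('holder',h.sum(),cv2.minAreaRect((q[:,:2]*1000).astype(np.float32)))
    hist=np.histogram(q[:,2],bins=np.arange(0,.08,.004)); print(hist[0])
    j=h&(P[...,2]>.046)
    q=P[j]; o=np.argsort(q[:,0])
    hx=np.histogram(q[:,0],bins=np.arange(.42,.74,.005)); print([(round(x,3),n) for x,n in zip(hx[1],hx[0]) if n])
    r0,r1=np.where(h)[0].min()-5,np.where(h)[0].max()+5; k0,k1=np.where(h)[1].min()-5,np.where(h)[1].max()+5
    im=c['pixels'][r0:r1,k0:k1,::-1]; cv2.imwrite(f'pics/{cam}h.png',cv2.resize(im,None,fx=5,fy=5,interpolation=cv2.INTER_CUBIC)[:600,:800]); print(r0,k0)
E
```

```text
scene0 741 ((433.5364074707031, 246.98587036132812), (118.51642608642578, 72.46182250976562), 29.47476577758789) 0.0028771488809126544
block 167 [0.43247595 0.2480824  0.03032838] ((433.37506103515625, 246.5155792236328), (33.96772003173828, 29.87002182006836), 31.07345962524414)
holder 2484 ((573.848388671875, -39.5199089050293), (292.3892822265625, 95.6932373046875), 2.947876214981079)
[  0 386 571 244 417  44  16  41  72  99 120 123 194 154   3   0   0   0
   0]
[(np.float64(0.435), np.int64(10)), (np.float64(0.44), np.int64(8)), (np.float64(0.445), np.int64(9)), (np.float64(0.45), np.int64(8)), (np.float64(0.455), np.int64(7)), (np.float64(0.46), np.int64(33)), (np.float64(0.465), np.int64(34)), (np.float64(0.47), np.int64(18)), (np.float64(0.49), np.int64(3)), (np.float64(0.495), np.int64(40)), (np.float64(0.5), np.int64(31)), (np.float64(0.505), np.int64(26)), (np.float64(0.51), np.int64(2)), (np.float64(0.61), np.int64(31)), (np.float64(0.615), np.int64(30)), (np.float64(0.62), np.int64(28)), (np.float64(0.625), np.int64(6)), (np.float64(0.63), np.int64(16)), (np.float64(0.635
[... 855 characters left out ...]
t64(26)), (np.float64(0.465), np.int64(72)), (np.float64(0.47), np.int64(55)), (np.float64(0.475), np.int64(8)), (np.float64(0.48), np.int64(1)), (np.float64(0.485), np.int64(3)), (np.float64(0.49), np.int64(2)), (np.float64(0.495), np.int64(39)), (np.float64(0.5), np.int64(67)), (np.float64(0.505), np.int64(67)), (np.float64(0.51), np.int64(20)), (np.float64(0.61), np.int64(23)), (np.float64(0.615), np.int64(58)), (np.float64(0.62), np.int64(72)), (np.float64(0.625), np.int64(29)), (np.float64(0.63), np.int64(2)), (np.float64(0.635), np.int64(61)), (np.float64(0.64), np.int64(63)), (np.float64(0.645), np.int64(23)), (np.float64(0.65), np.int64(12)), (np.float64(0.655), np.int64(1))]
124 344
```

View pics/top0h.png

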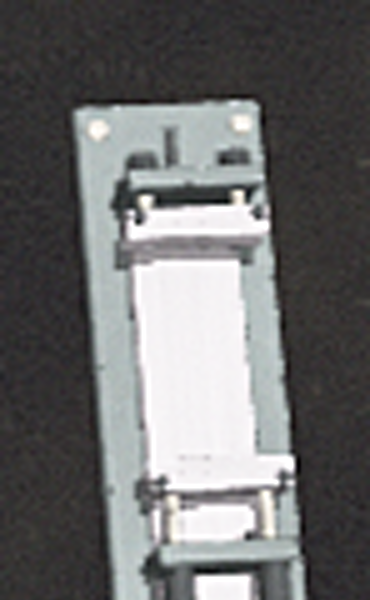

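View pics/scene0h.png

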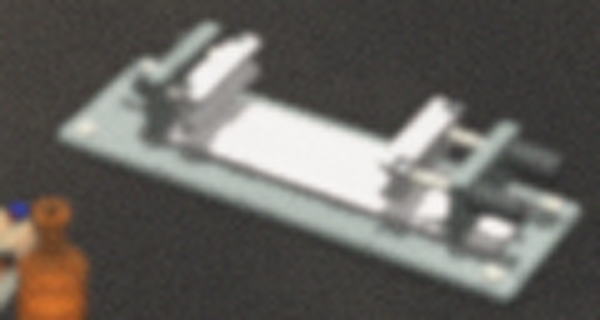

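```bash
python3 - <<'E'
from h import *
for cam in('scene0','top0'):
    c=dict(np.load(f'pics/{cam}.npz')); P=pts(c)
    h=(abs(P[...,0]-.573)<.2)&(abs(P[...,1]+.04)<.08)
    # base plate slab
    for lo,hi in((.004,.012),(.012,.017),(.017,.022)):
        q=P[h&(P[...,2]>lo)&(P[...,2]<hi)]; print(cam,lo,len(q),np.round(np.percentile(q,[1,99],axis=0),3).tolist(), cv2.minAreaRect((q[:,:2]*1000).astype(np.float32)))
    for nm,x0,x1 in(('npost',.455,.48),('near',.485,.52),('far',.605,.629),('fpost',.631,.66)):
        q=P[h&(P[...,2]>.048)&(P[...,2]<.058)&(P[...,0]>x0)&(P[...,0]<x1)]
        m=q.mean(0); 
        # line of x vs y
        k=np.polyfit(q[:,1],q[:,0],1)
        print(nm,len(q),np.round(m,4),'x5-95',np.round(np.percentile(q[:,0]-k[0]*(q[:,1]-m[1]),[3,97]),4),'y',np.round(np.percentile(q[:,1],[2,98]),4),'slope',k[0].round(3))
    # bench front edge profile at y=.2,.15,.3
    for y in(.12,.2,.3):
        s=(abs(P[...,1]-y)<.006)&(P[...,0]<.36)&(P[...,0]>.1)&(c['depth']>0)
        q=P[s]; q=q[np.argsort(-q[:,0])]; print(y,[tuple(np.round(a[[0,2]],3)) for a in q[::max(1,len(q)//25)]])
E
```

```text
scene0 0.004 957 [[0.429, -0.086, 0.004], [0.689, 0.007, 0.012]] ((573.848388671875, -39.5199089050293), (292.3892822265625, 95.6932373046875), 2.947876214981079)
scene0 0.012 374 [[0.444, -0.07, 0.012], [0.646, -0.002, 0.017]] ((559.9996948242188, -32.69508361816406), (242.85121154785156, 72.65538787841797), 3.754678249359131)
scene0 0.017 318 [[0.447, -0.065, 0.017], [0.638, -0.01, 0.022]] ((548.1209716796875, -38.18461608886719), (204.55441284179688, 58.1822624206543), 3.1011157035827637)
npost 79 [ 0.4662 -0.0424  0.0521] x5-95 [0.459  0.4725] y [-0.0715 -0.0135] slope -0.004
near 96 [ 0.5019 -0.04    0.0515] x5-95 [0.4957 0.5089] y [-0.0712 -0.0106] slope -0.039
far 88 [ 0.6179 -0.0383  0.0517] x5-95 [0.6115 0.6256] y [-0.0691 -0.0075] slope -0.021
fpost 74 [ 0.6391 -0.0364  0.0517] x5-95 [0.6336 0.65  ] y [-0.068  -0.0078] slope -0.006
0.12 [(np.float64(0.359), np.float64(0.0)), (np.float64(0.344), np.float64(0.001)), (np.float64(0.331), np.float64(-0.003)), (np.float64(0.317), np.float64(-0.004)), (np.float64(0.303), np.float64(-0.005)), (np.float64(0.3), np.float64(-0.018)), 
[... 6310 characters left out ...]
(-0.005)), (np.float64(0.314), np.float64(-0.896)), (np.float64(0.31), np.float64(-0.898)), (np.float64(0.307), np.float64(-0.0)), (np.float64(0.303), np.float64(-0.0)), (np.float64(0.299), np.float64(-0.901)), (np.float64(0.283), np.float64(-0.895)), (np.float64(0.268), np.float64(-0.902)), (np.float64(0.252), np.float64(-0.901)), (np.float64(0.237), np.float64(-0.908)), (np.float64(0.222), np.float64(-0.905)), (np.float64(0.206), np.float64(-0.908)), (np.float64(0.191), np.float64(-0.9)), (np.float64(0.176), np.float64(-0.901)), (np.float64(0.161), np.float64(-0.902)), (np.float64(0.146), np.float64(-0.902)), (np.float64(0.128), np.float64(-0.895)), (np.float64(0.113), np.float64(-0.892))]
```

Request:
{"fn": "jog_arm", "kwargs": {"commands": [[[1, 31.4, -41.2, 0, 0], [1, 31.4, -41.2, 0, 0], [1, 31.4, -41.2, 0, 0], [1, 31.4, -41.2, 0, 0], [1, 31.4, -41.2, 0, 0], [1, 31.4, -41.2, 0, 0], [1, 31.4, -41.2, 0, 0], [1, 31.4, -41.2, 0, 0]]]}}

```text
clock: 2.0
eef_pos: [0.2924, -0.1249, 0.2566]
tcp_rot: [0.992, 0.126, 0.0, 0.0]
contact_force: [-1.1, 0.1, -0.7]
grip_width: 1.0
```

Request:
{"fn": "jog_arm", "kwargs": {"commands": [[[1, 31.4, -41.2, 0, 0], [1, 31.4, -41.2, 0, 0], [1, 31.4, -41.2, 0, 0], [1, 31.4, -41.2, 0, 0], [1, 31.4, -41.2, 0, 0], [1, 31.4, -41.2, 0, 0], [1, 31.4, -41.2, 0, 0], [1, 31.4, -41.2, 0, 0]]]}}

```text
clock: 3.0
eef_pos: [0.4533, 0.2574, 0.2563]
tcp_rot: [0.992, 0.126, 0.0, 0.0]
contact_force: [0.1, -0.9, -0.2]
grip_width: 0.995
```

Request:
{"fn": "jog_arm", "kwargs": {"commands": [[[1, 0, 0, 30, -0.135], [1, 0, 0, 30, -0.136], [1, 0, 0, 30, 0], [1, 0, 0, 20, 0], [1, 0, 0, 0, 0]]]}}

```text
clock: 3.62
eef_pos: [0.4523, 0.2554, 0.1453]
tcp_rot: [0.966, 0.259, -0.001, 0.0]
contact_force: [-0.3, -0.2, 0.5]
grip_width: 0.998
```

Request:
{"fn": "jog_arm", "kwargs": {"commands": [[[1, 0, 0, 50, 0], [1, 0, 0, 38, 0], [1, 0, 0, 10, 0], [1, 0, 0, 0, 0]]]}}

```text
clock: 4.12
eef_pos: [0.4535, 0.2558, 0.0493]
tcp_rot: [0.966, 0.259, 0.001, -0.0]
contact_force: [0.2, 0.8, 0.1]
grip_width: 0.999
```

```bash
python3 - <<'E'
from h import *
for cam,(u,v) in(('scene',(300,260)),('top',(258,255))):
    c=snap(cam,cam+'1'); im=c['pixels'][v-60:v+60,u-80:u+80,::-1]; cv2.imwrite(f'pics/{cam}1c.png',cv2.resize(im,None,fx=4,fy=4,interpolation=cv2.INTER_CUBIC))
E
```

```text
(no output)
```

View pics/scene1c.png

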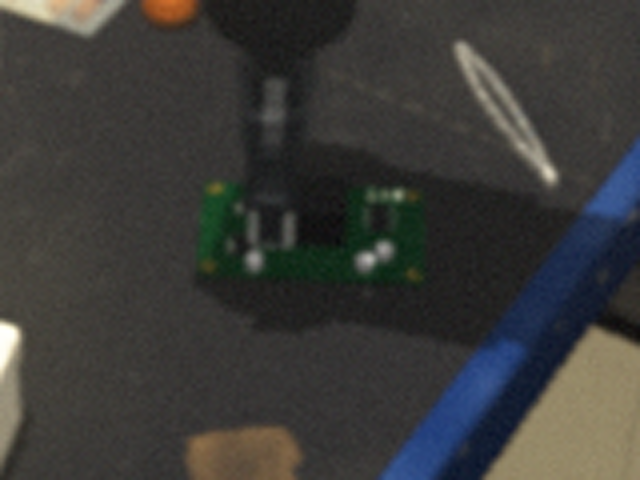

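View pics/top1c.png

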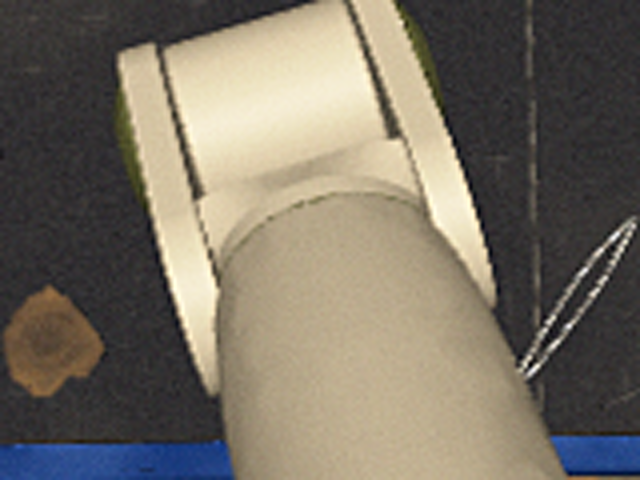

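Request:
{"fn": "jog_arm", "kwargs": {"commands": [[[-1, 0, 0, 1, 0], [-1, 0, 0, 0, 0], [-1, 0, 0, 0, 0], [-1, 0, 0, 0, 0], [-1, 0, 0, 0, 0], [-1, 0, 0, 0, 0], [-1, 0, 0, 0, 0], [-1, 0, 0, 0, 0]]]}}

```text
clock: 5.22
eef_pos: [0.453, 0.2556, 0.0478]
tcp_rot: [0.966, 0.259, 0.0, 0.0]
contact_force: [-0.7, -0.1, 4.8]
grip_width: 0.271
```

Request:
{"fn": "jog_arm", "kwargs": {"commands": [[[-1, 0, 0, 0, 0], [-1, 0, 0, -10, 0], [-1, 0, 0, -10, 0], [-1, 0, 0, -20, 0], [-1, 0, 0, -20, 0], [-1, 0, 0, 0, 0]]]}}

```text
clock: 5.98
eef_pos: [0.4536, 0.2558, 0.1088]
tcp_rot: [0.966, 0.259, 0.002, -0.0]
contact_force: [0.2, 0.3, -1.2]
grip_width: 0.269
```

```bash
python3 - <<'E'
from h import *
print(ctrl.read_state()['contact_force'],ctrl.read_state()['moment'])
for cam,(u,v) in(('scene',(300,240)),):
    c=snap(cam,cam+'2'); im=c['pixels'][v-60:v+60,u-80:u+80,::-1]; cv2.imwrite(f'pics/{cam}2c.png',cv2.resize(im,None,fx=4,fy=4,interpolation=cv2.INTER_CUBIC))
E
```

```text
[ 0.24240212  0.29833222 -1.2156469 ] [ 0.0015727  -0.03786993  0.04552329]
```

View pics/scene2c.png

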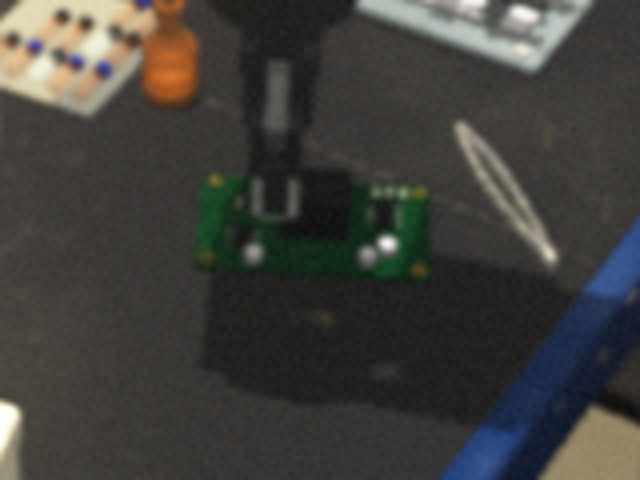

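```bash
cat >> h.py <<'E'
def boardpose(c,verbose=True):
    """plane fit of green pixels: returns centre, edges"""
    P=pts(c); rgb=c['pixels'].astype(int)
    g=(rgb[...,1]>rgb[...,0]+20)&(rgb[...,1]>rgb[...,2]+12)&(P[...,0]>.15)&(P[...,0]<.8)&(abs(P[...,1])<.45)&(P[...,2]>-.05)&(P[...,2]<.25)
    n,l,st,ce=cv2.connectedComponentsWithStats(g.astype(np.uint8),connectivity=8)
    k=1+np.argmax(st[1:,4]); lab=cv2.dilate((l==k).astype(np.uint8),np.ones((9,9)))>0
    g&=lab
    q=P[g]
    for _ in range(6):
        m=q.mean(0); U,S,V=np.linalg.svd(q-m,full_matrices=False); n=V[2]*np.sign(V[2,2]); d=(q-m)@n
        q=q[abs(d)<max(.004,1.5*d.std())] if _<5 else q
    # in-plane frame
    e1=np.cross([0,1,0],n); e1/=np.linalg.norm(e1); e2=np.cross(n,e1)
    uv=np.stack([(q-m)@e1,(q-m)@e2],1)
    (cx,cy),(w,h),a=cv2.minAreaRect((uv*1000).astype(np.float32))
    if w<h: w,h,a=h,w,a+90
    a=np.radians(a); a=(a+np.pi/2)%np.pi-np.pi/2
    ax=np.cos(a)*e1+np.sin(a)*e2; cen=m+(cx*e1+cy*e2)/1000
    if ax[0]<0: ax=-ax
    if verbose: print('n',len(q),'size',round(w,1),round(h,1),'cen(top)',cen.round(4),'xaxis',ax.round(3),'yaw',round(float(np.arctan2(ax[1],ax[0])),4),'pitch up',round(float(np.arcsin(ax[2])),3),'roll n',n.round(3),'rms',((q-m)@n).std().round(4))
    return cen,ax,n
E
python3 - <<'E'
from h import *
for f in('scene0','top0','scene2'): boardpose(dict(np.load(f'pics/{f}.npz')))
E
```

```text
n 797 size 121.5 73.3 cen(top) [0.4328 0.2474 0.0028] xaxis [ 0.876  0.482 -0.001] yaw 0.5026 pitch up -0.001 roll n [0.001 0.001 1.   ] rms 0.0015
n 1133 size 120.6 70.7 cen(top) [0.4355 0.2462 0.0036] xaxis [0.863 0.505 0.   ] yaw 0.529 pitch up 0.0 roll n [-0.001  0.001  1.   ] rms 0.0019
n 563 size 118.1 71.9 cen(top) [0.4351 0.2472 0.0632] xaxis [0.867 0.498 0.017] yaw 0.5208 pitch up 0.017 roll n [-0.01  -0.015  1.   ] rms 0.0013
```

Request:
{"fn": "jog_arm", "kwargs": {"commands": [[[-1, 0, 0, 0, 0.163], [-1, 0, 0, 0, 0.163], [-1, 0, 0, 0, 0.163], [-1, -45, -2.6, 0, 0], [-1, -45, -2.6, 5, 0], [-1, -45, -2.6, 10, 0], [-1, -45, -2.6, 10, 0], [-1, 0, 0, 0, 0]]]}}

```text
clock: 7.02
eef_pos: [0.2694, 0.2592, 0.0811]
tcp_rot: [1.0, 0.018, -0.002, 0.001]
contact_force: [0.6, 0.6, -1.8]
grip_width: 0.271
```

```bash
python3 - <<'E'
from h import *
c=snap('scene','scene3'); boardpose(c)
print(ctrl.read_state()['eef_pos'])
c=snap('top','top3'); boardpose(c)
E
```

```text
n 260 size 76.2 58.8 cen(top) [0.2371 0.269  0.0359] xaxis [0.738 0.674 0.009] yaw 0.74 pitch up 0.009 roll n [ 0.    -0.013  1.   ] rms 0.0014
[0.27158107 0.25962523 0.08181615]
n 22 size 46.6 11.1 cen(top) [ 0.7841 -0.4206  0.0105] xaxis [ 0.033 -0.999 -0.032] yaw -1.5373 pitch up -0.032 roll n [0.962 0.023 0.272] rms 0.0006
```

View pics/scene3.png

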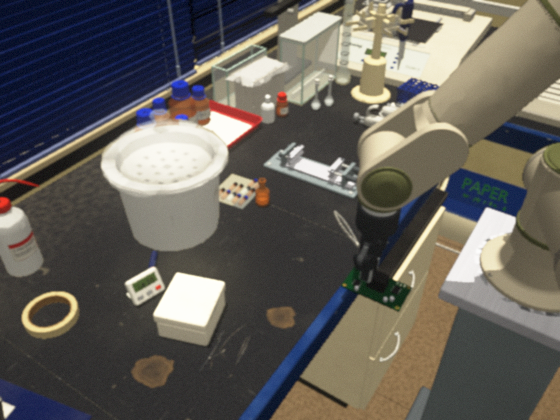

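Request:
{"fn": "jog_arm", "kwargs": {"commands": [[[-1, 0, 0, 15, 0], [-1, 0, 0, 13, 0], [-1, 0, 0, 0, 0]]]}}

```text
clock: 7.5
eef_pos: [0.2732, 0.2595, 0.0538]
tcp_rot: [1.0, 0.017, -0.001, 0.0]
contact_force: [-0.0, -1.1, -2.0]
grip_width: 0.269
```

Request:
{"fn": "jog_arm", "kwargs": {"commands": [[[-1, 0, 0, 2, 0], [-1, 0, 0, 1, 0], [-1, 0, 0, 0, 0]]]}}

```text
clock: 7.88
eef_pos: [0.2728, 0.2598, 0.0515]
tcp_rot: [1.0, 0.017, 0.0, -0.0]
contact_force: [0.4, 0.4, -1.7]
grip_width: 0.273
```

Request:
{"fn": "jog_arm", "kwargs": {"commands": [[[-1, 0, 0, 1, 0], [-1, 0, 0, 1, 0], [-1, 0, 0, 0, 0]]]}}

```text
clock: 8.25
eef_pos: [0.2726, 0.2597, 0.0493]
tcp_rot: [1.0, 0.017, -0.0, 0.0]
contact_force: [-0.3, -0.5, -2.2]
grip_width: 0.27
```

Request:
{"fn": "jog_arm", "kwargs": {"commands": [[[-1, 0, 0, 1, 0], [-1, 0, 0, 1, 0], [-1, 0, 0, 0, 0]]]}}

```text
clock: 8.62
eef_pos: [0.2725, 0.2597, 0.0472]
tcp_rot: [1.0, 0.017, -0.0, 0.0]
contact_force: [0.2, -1.1, -1.3]
grip_width: 0.272
```

Request:
{"fn": "jog_arm", "kwargs": {"commands": [[[-1, 0, 0, 1, 0], [-1, 0, 0, 1, 0], [-1, 0, 0, 0, 0]]]}}

```text
clock: 9.0
eef_pos: [0.2725, 0.2597, 0.0453]
tcp_rot: [1.0, 0.017, -0.0, 0.0]
contact_force: [-0.9, -0.1, 0.4]
grip_width: 0.276
```

Request:
{"fn": "jog_arm", "kwargs": {"commands": [[[-1, 0, 0, 1, 0], [-1, 0, 0, 1, 0], [-1, 0, 0, 0, 0]]]}}

```text
clock: 9.38
eef_pos: [0.2722, 0.2597, 0.0432]
tcp_rot: [1.0, 0.017, -0.0, 0.0]
contact_force: [-4.6, -0.1, 4.9]
grip_width: 0.275
```

Request:
{"fn": "jog_arm", "kwargs": {"commands": [[[-1, 0, 0, 1, 0], [-1, 0, 0, 1, 0], [-1, 0, 0, 0, 0]]]}}

```text
clock: 9.75
eef_pos: [0.2717, 0.2596, 0.0413]
tcp_rot: [1.0, 0.017, -0.001, 0.0]
contact_force: [-7.6, 1.2, 8.4]
grip_width: 0.274
```

```bash
python3 - <<'E'
from h import *
s=ctrl.read_state();print(s['contact_force'],s['moment'])
c=snap('scene','scene4')
im=c['pixels'][225:325,310:450,::-1]; cv2.imwrite('pics/scene4c.png',cv2.resize(im,None,fx=5,fy=5,interpolation=cv2.INTER_CUBIC))
boardpose(c)
E
```

```text
[-7.61834936  1.22896578  8.3953785 ] [ 0.05667506  1.15759338 -0.07319432]
n 420 size 81.9 64.7 cen(top) [ 0.2381  0.2607 -0.0079] xaxis [0.99  0.012 0.14 ] yaw 0.0125 pitch up 0.141 roll n [-0.14 -0.01  0.99] rms 0.0015
```

View pics/scene4c.png

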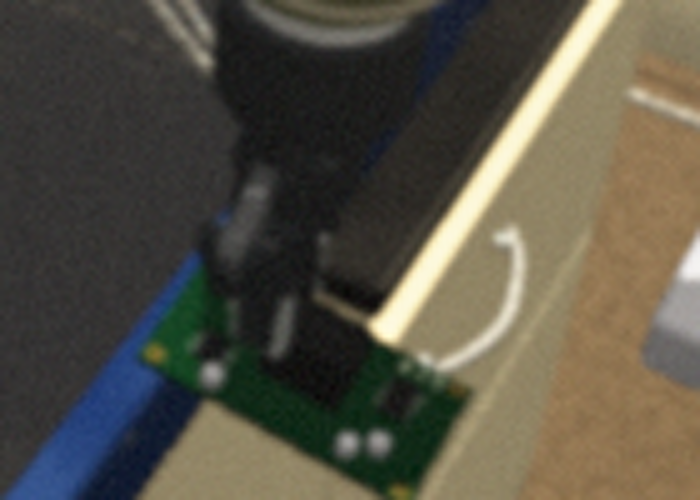

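Request:
{"fn": "jog_arm", "kwargs": {"commands": [[[-1, 0, 0, 1, 0], [-1, 0, 0, 1, 0], [-1, 0, 0, 0, 0]]]}}

```text
clock: 10.18
eef_pos: [0.2711, 0.2596, 0.0392]
tcp_rot: [1.0, 0.017, -0.002, 0.0]
contact_force: [-11.5, 1.4, 12.5]
grip_width: 0.269
```

Request:
{"fn": "jog_arm", "kwargs": {"commands": [[[-1, 0, 0, -15, 0], [-1, 0, 0, -25, 0], [-1, 0, 0, -20, 0], [-1, 0, 0, 0, 0]]]}}

```text
clock: 10.68
eef_pos: [0.2734, 0.26, 0.1]
tcp_rot: [1.0, 0.017, 0.002, -0.001]
contact_force: [0.4, -0.2, -1.9]
grip_width: 0.277
```

```bash
python3 - <<'E'
from h import *
s=ctrl.read_state();print(s['contact_force'],s['moment'],s['eef_pos'])
c=snap('scene','scene5')
im=c['pixels'][205:305,310:450,::-1]; cv2.imwrite('pics/scene5c.png',cv2.resize(im,None,fx=5,fy=5,interpolation=cv2.INTER_CUBIC))
boardpose(c)
E
```

```text
[ 0.37905605 -0.22736549 -1.90805534] [-0.0283716  -0.06358073 -0.01156761] [0.27342797 0.26003323 0.10000229]
n 277 size 83.4 58.7 cen(top) [0.2453 0.2756 0.0544] xaxis [0.777 0.629 0.022] yaw 0.68 pitch up 0.022 roll n [-0.023 -0.006  1.   ] rms 0.0013
```

View pics/scene5c.png

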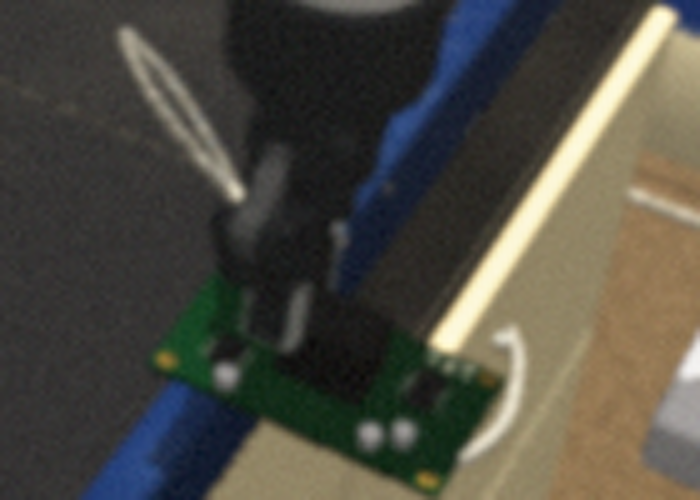

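Request:
{"fn": "jog_arm", "kwargs": {"commands": [[[-1, 0, 0, 25, 0], [-1, 0, 0, 25, 0], [-1, 0, 0, 4, 0], [-1, 0, 0, 4, 0], [-1, 0, 0, 4, 0], [-1, 0, 0, 3, 0], [-1, 0, 0, 2, 0], [-1, 0, 0, 0, 0]]]}}

```text
clock: 11.72
eef_pos: [0.2714, 0.2594, 0.0326]
tcp_rot: [1.0, 0.017, -0.001, 0.001]
contact_force: [-9.1, -1.4, 8.7]
grip_width: 0.27
```

```bash
python3 - <<'E'
from h import *
s=ctrl.read_state();print(s['contact_force'],s['moment'],s['eef_pos'])
c=snap('scene','scene6')
boardpose(c)
E
```

```text
[-9.06154845 -1.44920203  8.68323736] [-0.37283591  1.24375478 -0.15609479] [0.27137416 0.25938778 0.03256444]
n 370 size 81.1 63.9 cen(top) [ 0.2414  0.2603 -0.021 ] xaxis [0.934 0.018 0.356] yaw 0.0194 pitch up 0.364 roll n [-0.356 -0.012  0.934] rms 0.0014
```

Request:
{"fn": "jog_arm", "kwargs": {"commands": [[[-1, 0, 0, -4, 0], [-1, 0, 0, -8, 0], [-1, 0, 0, -18, 0], [-1, 0, 0, -25, 0], [-1, 0, 0, -20, 0], [-1, 0, 0, 0, 0]]]}}

```text
clock: 12.52
eef_pos: [0.2734, 0.2601, 0.1085]
tcp_rot: [1.0, 0.017, 0.002, -0.001]
contact_force: [0.4, -0.4, -1.1]
grip_width: 0.272
```

```bash
python3 - <<'E'
from h import *
s=ctrl.read_state();print(s['contact_force'],s['moment'],s['eef_pos'])
c=snap('scene','scene7')
im=c['pixels'][195:305,310:450,::-1]; cv2.imwrite('pics/scene7c.png',cv2.resize(im,None,fx=5,fy=5,interpolation=cv2.INTER_CUBIC))
boardpose(c)
E
```

```text
[ 0.44363853 -0.42227166 -1.13079329] [ 0.0219042  -0.03655616  0.00543586] [0.27340826 0.2601268  0.10854927]
n 269 size 83.7 55.9 cen(top) [0.2465 0.2748 0.0607] xaxis [0.738 0.657 0.154] yaw 0.7276 pitch up 0.155 roll n [-0.193 -0.014  0.981] rms 0.0014
```

View pics/scene7c.png

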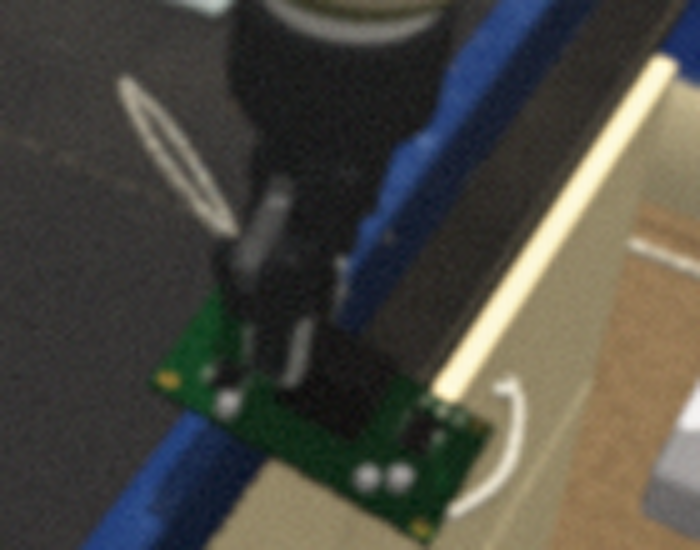

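Request:
{"fn": "jog_arm", "kwargs": {"commands": [[[-1, 10, 10, -20, 0], [-1, 30.3, 30, -20, 0], [-1, 39, 39, -10, 0], [-1, 39, 39, 0, 0], [-1, 39, 39, 0, 0], [-1, 39, 39, 0, 0], [-1, 39, 39, 0, 0], [-1, 39, 39, 0, 0]]]}}

```text
clock: 13.58
eef_pos: [0.5571, -0.006, 0.1559]
tcp_rot: [1.0, 0.017, -0.001, -0.0]
contact_force: [1.0, -0.0, -1.3]
grip_width: 0.27
```

Request:
{"fn": "jog_arm", "kwargs": {"commands": [[[-1, 30, 28, 0, 0], [-1, 8.9, 8.4, 0, 0], [-1, 0, 0, 0, 0], [-1, 0, 0, 0, 0]]]}}

```text
clock: 14.08
eef_pos: [0.5956, -0.0386, 0.157]
tcp_rot: [1.0, 0.018, -0.001, -0.0]
contact_force: [0.2, -0.0, -1.0]
grip_width: 0.273
```

```bash
python3 - <<'E'
from h import *
s=ctrl.read_state();print(s['contact_force'],s['moment'],s['eef_pos'],s['tcp_rot'])
for cam in('scene','top'):
    c=snap(cam,cam+'8'); boardpose(c)
    r0,r1,k0,k1=(90,210,250,410) if cam=='scene' else (120,270,330,480)
    im=c['pixels'][r0:r1,k0:k1,::-1]; cv2.imwrite(f'pics/{cam}8c.png',cv2.resize(im,None,fx=4,fy=4,interpolation=cv2.INTER_CUBIC))
E
```

```text
[ 0.15192019 -0.04076393 -1.00606721] [-0.04177763 -0.07981255  0.03325884] [ 0.59563228 -0.03856965  0.15700113] [ 9.99840744e-01  1.78376019e-02 -5.00339476e-04 -2.38802846e-04]
n 119 size 64.8 38.8 cen(top) [ 0.5338 -0.0347  0.1024] xaxis [0.437 0.894 0.1  ] yaw 1.1157 pitch up 0.1 roll n [-0.173 -0.026  0.985] rms 0.0015
n 197 size 87.8 18.3 cen(top) [ 0.5622 -0.0139  0.1084] xaxis [0.98  0.072 0.187] yaw 0.0737 pitch up 0.188 roll n [-0.178 -0.115  0.977] rms 0.0017
```

View pics/scene8c.png

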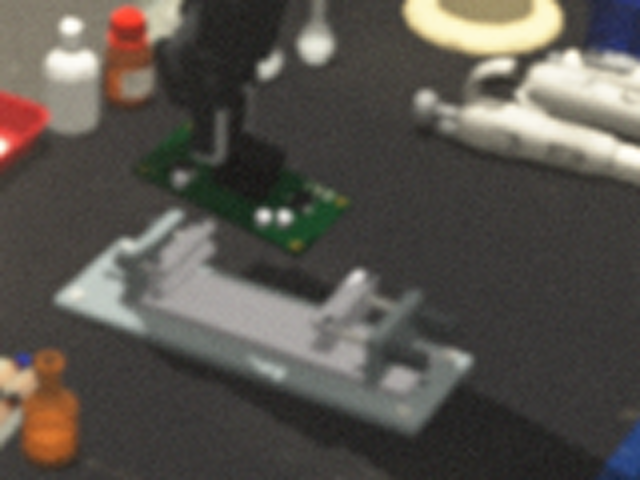

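View pics/top8c.png

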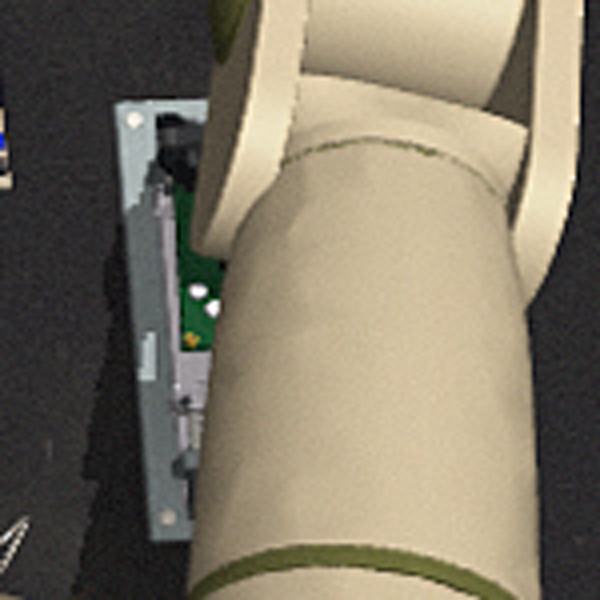

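```bash
cat >> h.py <<'E'
def ray(c,u,v,m,n):
    h=c['depth'].shape[0]; f=h/2/np.tan(np.radians(float(c['vfov']))/2)
    d=c['pose'][:3,:3]@np.array([(u-c['cx'])/f,-(v-c['cy'])/f,-1.]); o=c['pose'][:3,3]
    return o+d*((m-o)@n)/(d@n)
E
python3 - <<'E'
from h import *
c=dict(np.load('pics/scene8.npz')); cen,ax,n=boardpose(c)
for u,v in((324.5,152),(337.5,140),(283.75,132.5)): print(ray(c,u,v,cen,n).round(4))
c=dict(np.load('pics/top8.npz')); print('top'); n=np.array([-.19,-.01,.98])
for u,v in((330+182/4,120+350/4),): print(ray(c,u,v,cen,n/np.linalg.norm(n)).round(4))
E
```

```text
n 119 size 64.8 38.8 cen(top) [ 0.5338 -0.0347  0.1024] xaxis [0.437 0.894 0.1  ] yaw 1.1157 pitch up 0.1 roll n [-0.173 -0.026  0.985] rms 0.0015
[ 0.5187 -0.0094  0.1004]
[ 0.5197 -0.0771  0.0988]
[ 0.6306 -0.002   0.1202]
top
[ 0.5186 -0.0078  0.0997]
```

Request:
{"fn": "jog_arm", "kwargs": {"commands": [[[-1, 0, 0, 20, 0], [-1, 0, 0, 20, 0], [-1, 0, 0, 10, 0], [-1, 0, 0, 0, 0], [-1, 0, 0, 0, 0]]]}}

```text
clock: 14.8
eef_pos: [0.5967, -0.0396, 0.1082]
tcp_rot: [1.0, 0.017, 0.001, 0.0]
contact_force: [0.1, 0.3, -1.6]
grip_width: 0.267
```

Request:
{"fn": "jog_arm", "kwargs": {"commands": [[[-1, 0, 0, 3, 0], [-1, 0, 0, 2.5, 0], [-1, 0, 0, 0, 0], [-1, 0, 0, 0, 0]]]}}

```text
clock: 15.3
eef_pos: [0.5964, -0.0396, 0.1019]
tcp_rot: [1.0, 0.017, 0.0, 0.0]
contact_force: [-0.8, 0.4, -1.7]
grip_width: 0.271
```

```bash
python3 - <<'E'
from h import *
s=ctrl.read_state();print(s['contact_force'],s['moment'],s['eef_pos'],s['tcp_rot'])
for cam in('scene',):
    c=snap(cam,cam+'9'); boardpose(c)
    r0,r1,k0,k1=(110,210,250,390)
    im=c['pixels'][r0:r1,k0:k1,::-1]; cv2.imwrite(f'pics/{cam}9c.png',cv2.resize(im,None,fx=5,fy=5,interpolation=cv2.INTER_CUBIC))
E
```

```text
[-0.79887446  0.37138064 -1.7112238 ] [ 0.02052909 -0.07033402 -0.0108241 ] [ 0.59643808 -0.03962398  0.10185785] [9.99848934e-01 1.73812407e-02 3.37730010e-05 1.90596871e-06]
n 105 size 71.5 37.5 cen(top) [ 0.5363 -0.0392  0.0473] xaxis [0.332 0.94  0.079] yaw 1.2316 pitch up 0.079 roll n [-0.152 -0.03   0.988] rms 0.0016
```

View pics/scene9c.png

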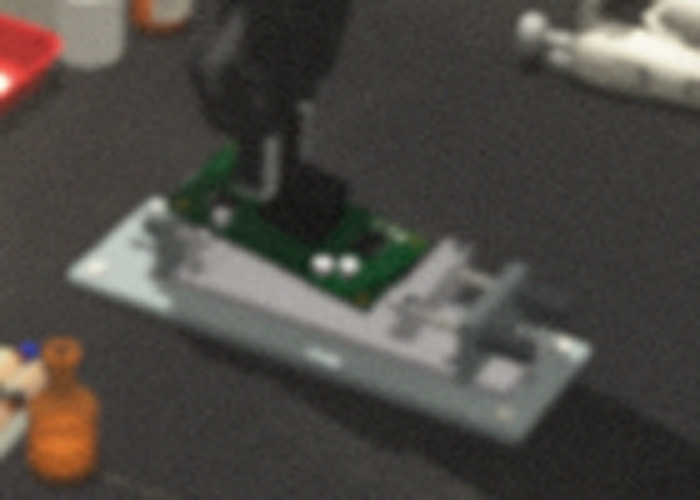

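Request:
{"fn": "jog_arm", "kwargs": {"commands": [[[-1, -3, 0, 0, 0], [-1, -3, 0, 0, 0], [-1, -2, 0, 0, 0], [-1, 0, 0, 0, 0]]]}}

```text
clock: 15.85
eef_pos: [0.5883, -0.0399, 0.1019]
tcp_rot: [1.0, 0.017, 0.0, -0.0]
contact_force: [0.7, -0.6, -1.0]
grip_width: 0.27
```

Request:
{"fn": "jog_arm", "kwargs": {"commands": [[[-1, -2, 0, 0, 0], [-1, -1, 0, 0, 0], [-1, 0, 0, 0, 0]]]}}

```text
clock: 16.23
eef_pos: [0.5854, -0.04, 0.1018]
tcp_rot: [1.0, 0.017, -0.0, -0.0]
contact_force: [0.8, 0.7, -0.5]
grip_width: 0.268
```

Request:
{"fn": "jog_arm", "kwargs": {"commands": [[[-1, -2, 0, 0, 0], [-1, 0, 0, 0, 0]]]}}

```text
clock: 16.48
eef_pos: [0.5833, -0.04, 0.1018]
tcp_rot: [1.0, 0.017, -0.0, -0.0]
contact_force: [-1.1, 0.8, -1.6]
grip_width: 0.272
```

Request:
{"fn": "jog_arm", "kwargs": {"commands": [[[-1, -2, 0, 0, 0], [-1, 0, 0, 0, 0]]]}}

```text
clock: 16.73
eef_pos: [0.5813, -0.0401, 0.1018]
tcp_rot: [1.0, 0.017, -0.0, -0.0]
contact_force: [1.0, 0.3, -2.1]
grip_width: 0.269
```

Request:
{"fn": "jog_arm", "kwargs": {"commands": [[[-1, -1.5, 0, 0, 0], [-1, 0, 0, 0, 0]]]}}

```text
clock: 16.98
eef_pos: [0.5804, -0.0403, 0.1022]
tcp_rot: [1.0, 0.017, 0.001, 0.0]
contact_force: [2.7, 1.0, 0.7]
grip_width: 0.268
```

Request:
{"fn": "jog_arm", "kwargs": {"commands": [[[-1, -1.5, 0, 0, 0], [-1, 0, 0, 0, 0]]]}}

```text
clock: 17.23
eef_pos: [0.5786, -0.0403, 0.102]
tcp_rot: [1.0, 0.017, 0.0, 0.0]
contact_force: [3.7, -0.1, 0.3]
grip_width: 0.27
```

Request:
{"fn": "jog_arm", "kwargs": {"commands": [[[-1, -1.5, 0, 0, 0], [-1, 0, 0, 0, 0]]]}}

```text
clock: 17.48
eef_pos: [0.577, -0.0403, 0.1019]
tcp_rot: [1.0, 0.017, 0.0, 0.0]
contact_force: [3.4, -0.0, -0.2]
grip_width: 0.272
```

Request:
{"fn": "jog_arm", "kwargs": {"commands": [[[-1, -2, 0, 0.5, 0], [-1, 0, 0, 0, 0]]]}}

```text
clock: 17.73
eef_pos: [0.575, -0.0404, 0.1014]
tcp_rot: [1.0, 0.017, 0.0, 0.0]
contact_force: [4.8, -0.6, 0.7]
grip_width: 0.267
```

Request:
{"fn": "jog_arm", "kwargs": {"commands": [[[-1, -2, 0, 0.5, 0], [-1, 0, 0, 0, 0]]]}}

```text
clock: 17.98
eef_pos: [0.5732, -0.0405, 0.101]
tcp_rot: [1.0, 0.017, 0.0, 0.0]
contact_force: [5.2, -0.0, 0.7]
grip_width: 0.272
```

```bash
cat >> h.py <<'E'
def look(fn):
    s=ctrl.read_state();print(s['contact_force'].round(2),s['moment'].round(3),s['eef_pos'].round(4))
    c=snap('scene',fn); boardpose(c)
    r0,r1,k0,k1=(110,210,250,390)
    im=c['pixels'][r0:r1,k0:k1,::-1]; cv2.imwrite(f'pics/{fn}c.png',cv2.resize(im,None,fx=5,fy=5,interpolation=cv2.INTER_CUBIC))
    return c
E
python3 -c "
from h import *
look('scene10')"
```

```text
[ 5.2  -0.03  0.7 ] [ 0.018 -0.991 -0.005] [ 0.5732 -0.0405  0.101 ]
n 67 size 67.1 34.5 cen(top) [ 0.5173 -0.0387  0.047 ] xaxis [0.367 0.927 0.08 ] yaw 1.1941 pitch up 0.08 roll n [-0.166 -0.019  0.986] rms 0.0016
```

View pics/scene10c.png

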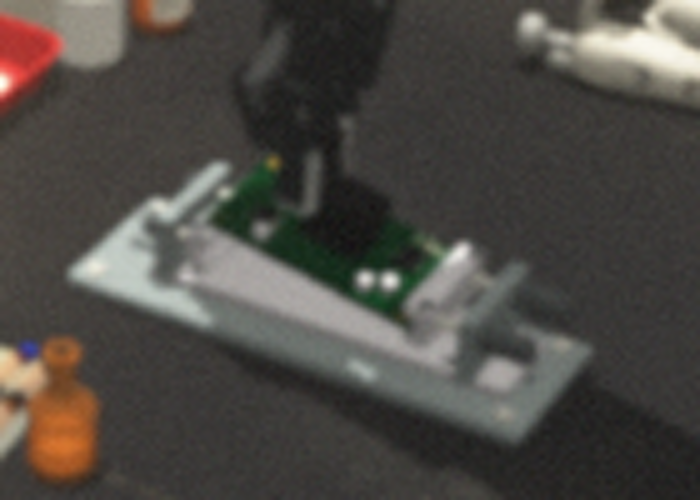

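Request:
{"fn": "jog_arm", "kwargs": {"commands": [[[-1, -2, 0, 0.6, 0], [-1, 0, 0, 0, 0], [-1, -2, 0, 0.6, 0], [-1, 0, 0, 0, 0]]]}}

```text
clock: 18.52
eef_pos: [0.5696, -0.0406, 0.1001]
tcp_rot: [1.0, 0.017, 0.001, 0.0]
contact_force: [7.2, 0.6, 1.4]
grip_width: 0.266
```

Request:
{"fn": "jog_arm", "kwargs": {"commands": [[[-1, -1.5, 0, 0.6, 0], [-1, 0, 0, 0, 0], [-1, -1, 0, 0.6, 0], [-1, 0, 0, 0, 0]]]}}

```text
clock: 19.02
eef_pos: [0.5674, -0.0408, 0.0991]
tcp_rot: [1.0, 0.017, 0.002, 0.0]
contact_force: [7.8, 0.3, 3.3]
grip_width: 0.268
```

```bash
python3 -c "
from h import *
look('scene11')"
```

```text
[7.79 0.26 3.29] [ 0.078 -1.221 -0.049] [ 0.5674 -0.0408  0.0991]
n 95 size 76.2 50.2 cen(top) [ 0.5275 -0.0266  0.0495] xaxis [0.894 0.428 0.135] yaw 0.4466 pitch up 0.135 roll n [-0.144 -0.01   0.99 ] rms 0.0016
```

View pics/scene11c.png

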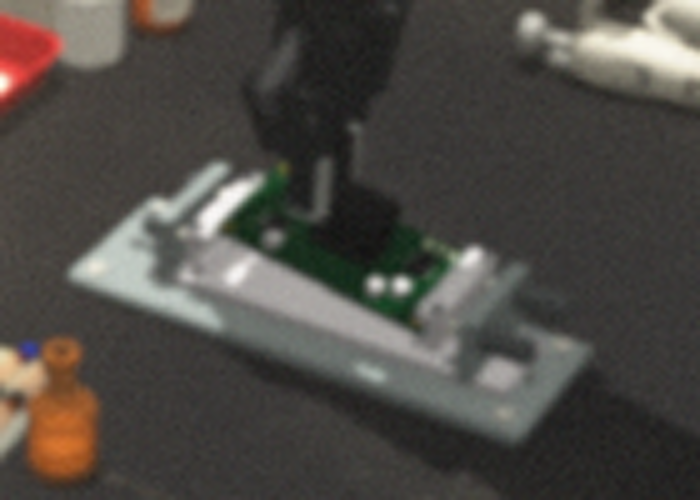

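Request:
{"fn": "jog_arm", "kwargs": {"commands": [[[-1, 0.7, 0, 1.5, 0], [-1, 0, 0, 0, 0]]]}}

```text
clock: 19.32
eef_pos: [0.5682, -0.0407, 0.0976]
tcp_rot: [1.0, 0.017, 0.002, 0.0]
contact_force: [7.7, 0.1, 2.8]
grip_width: 0.268
```

Request:
{"fn": "jog_arm", "kwargs": {"commands": [[[-1, 0.7, 0, 1.5, 0], [-1, 0, 0, 0, 0]]]}}

```text
clock: 19.58
eef_pos: [0.5688, -0.0407, 0.0961]
tcp_rot: [1.0, 0.017, 0.002, 0.0]
contact_force: [8.5, 0.2, 4.0]
grip_width: 0.269
```

```bash
python3 -c "
from h import *
look('scene12')"
```

```text
[8.51 0.2  4.01] [ 0.053 -1.189 -0.032] [ 0.5688 -0.0407  0.0961]
n 73 size 66.3 45.1 cen(top) [ 0.518  -0.0317  0.0455] xaxis [0.711 0.693 0.123] yaw 0.7727 pitch up 0.123 roll n [-0.135 -0.037  0.99 ] rms 0.0015
```

View pics/scene12c.png

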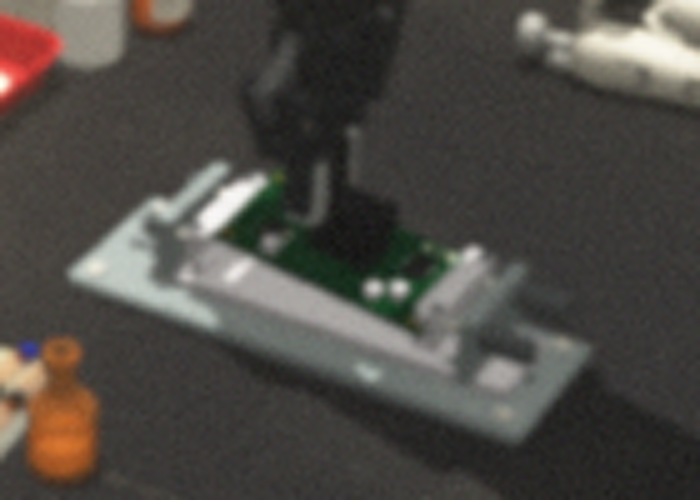

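Request:
{"fn": "jog_arm", "kwargs": {"commands": [[[-1, 0.4, 0, 1.5, 0], [-1, 0, 0, 0, 0]]]}}

```text
clock: 19.88
eef_pos: [0.5693, -0.0407, 0.0947]
tcp_rot: [1.0, 0.017, 0.002, 0.0]
contact_force: [7.5, 0.5, 4.0]
grip_width: 0.27
```

Request:
{"fn": "jog_arm", "kwargs": {"commands": [[[-1, 0.5, 0, 1.5, 0], [-1, 0, 0, 0, 0]]]}}

```text
clock: 20.12
eef_pos: [0.5698, -0.0407, 0.0932]
tcp_rot: [1.0, 0.017, 0.002, 0.0]
contact_force: [7.9, 0.2, 3.2]
grip_width: 0.27
```

```bash
python3 -c "
from h import *
look('scene13')"
```

```text
[7.94 0.23 3.2 ] [ 0.052 -1.129 -0.038] [ 0.5698 -0.0407  0.0932]
n 65 size 71.7 33.4 cen(top) [ 0.5374 -0.0239  0.0465] xaxis [0.994 0.04  0.097] yaw 0.0399 pitch up 0.097 roll n [-0.097 -0.02   0.995] rms 0.0016
```

View pics/scene13c.png

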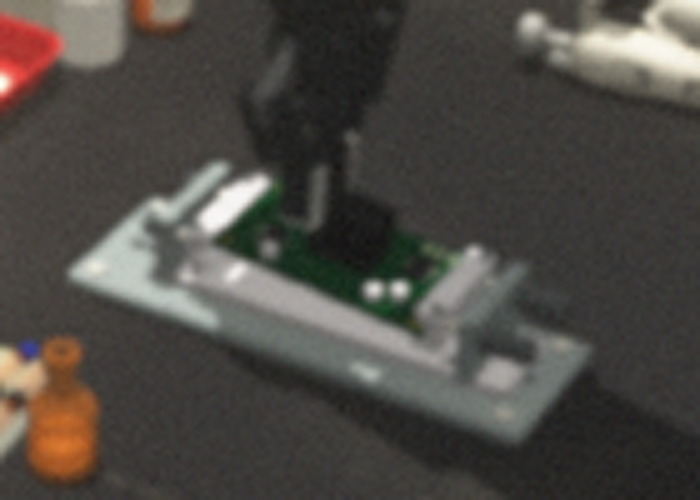

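Request:
{"fn": "jog_arm", "kwargs": {"commands": [[[-1, 0.5, 0, 1.2, 0], [-1, 0, 0, 0, 0]]]}}

```text
clock: 20.42
eef_pos: [0.5703, -0.0407, 0.0921]
tcp_rot: [1.0, 0.017, 0.002, 0.0]
contact_force: [7.7, 0.2, 4.3]
grip_width: 0.27
```

Request:
{"fn": "jog_arm", "kwargs": {"commands": [[[-1, 0.5, 0, 1.2, 0], [-1, 0, 0, 0, 0]]]}}

```text
clock: 20.68
eef_pos: [0.5708, -0.0407, 0.0909]
tcp_rot: [1.0, 0.017, 0.002, 0.0]
contact_force: [8.8, -0.3, 4.3]
grip_width: 0.277
```

Request:
{"fn": "jog_arm", "kwargs": {"commands": [[[-1, 0.5, 0, 1.2, 0], [-1, 0, 0, 0, 0]]]}}

```text
clock: 20.92
eef_pos: [0.5713, -0.0406, 0.0897]
tcp_rot: [1.0, 0.017, 0.002, 0.0]
contact_force: [7.6, 1.0, 4.8]
grip_width: 0.271
```

```bash
python3 -c "
from h import *
look('scene14')"
```

```text
[7.56 0.97 4.81] [ 0.058 -1.127 -0.051] [ 0.5713 -0.0406  0.0897]
n 63 size 68.8 29.2 cen(top) [ 0.5364 -0.0205  0.044 ] xaxis [0.988 0.14  0.065] yaw 0.1403 pitch up 0.065 roll n [-0.057 -0.066  0.996] rms 0.0016
```

View pics/scene14c.png

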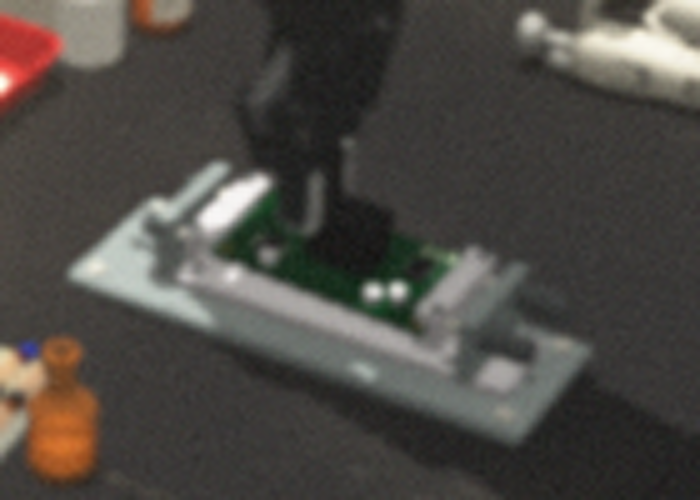

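Request:
{"fn": "jog_arm", "kwargs": {"commands": [[[-1, 0.4, 0, 1.2, 0], [-1, 0, 0, 0, 0]]]}}

```text
clock: 21.22
eef_pos: [0.5717, -0.0406, 0.0885]
tcp_rot: [1.0, 0.017, 0.002, 0.0]
contact_force: [7.7, 0.3, 4.5]
grip_width: 0.269
```

Request:
{"fn": "jog_arm", "kwargs": {"commands": [[[-1, 0.4, 0, 1.2, 0], [-1, 0, 0, 0, 0]]]}}

```text
clock: 21.48
eef_pos: [0.5721, -0.0406, 0.0873]
tcp_rot: [1.0, 0.017, 0.002, 0.0]
contact_force: [7.4, 0.0, 5.9]
grip_width: 0.269
```

Request:
{"fn": "jog_arm", "kwargs": {"commands": [[[-1, 0.4, 0, 1.2, 0], [-1, 0, 0, 0, 0]]]}}

```text
clock: 21.72
eef_pos: [0.5725, -0.0406, 0.0862]
tcp_rot: [1.0, 0.017, 0.002, 0.0]
contact_force: [8.5, 0.8, 4.9]
grip_width: 0.273
```

```bash
python3 -c "
from h import *
look('scene15')
c=snap('top','top15')
im=c['pixels'][120:270,330:480,::-1]; cv2.imwrite('pics/top15c.png',cv2.resize(im,None,fx=4,fy=4,interpolation=cv2.INTER_CUBIC))"
```

```text
[8.46 0.84 4.86] [ 0.037 -1.05  -0.063] [ 0.5725 -0.0406  0.0862]
n 61 size 66.9 33.6 cen(top) [ 0.537  -0.0195  0.042 ] xaxis [0.983 0.18  0.031] yaw 0.1806 pitch up 0.031 roll n [-0.018 -0.076  0.997] rms 0.0013
```

View pics/scene15c.png

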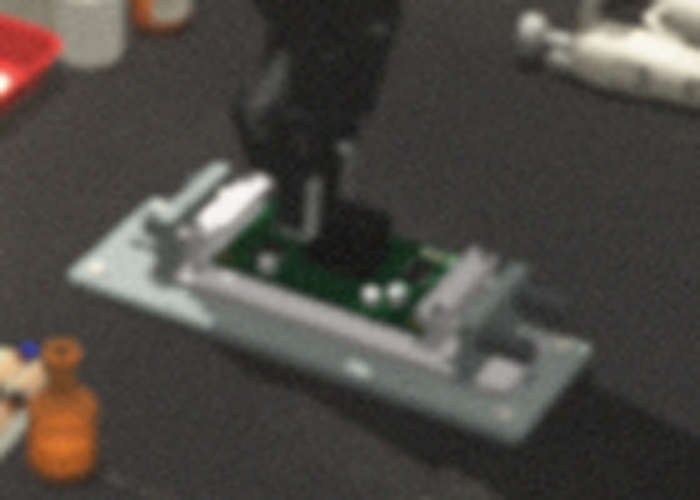

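View pics/top15c.png

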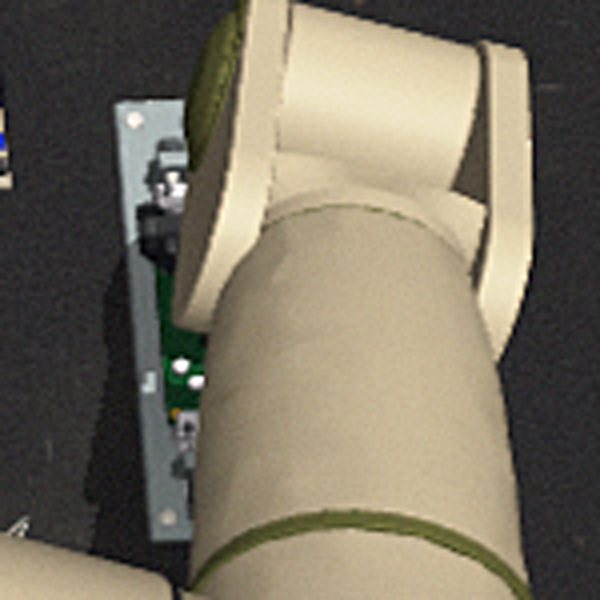

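Request:
{"fn": "jog_arm", "kwargs": {"commands": [[[-1, 0.3, 0, 1.2, 0], [-1, 0, 0, 0, 0]]]}}

```text
clock: 22.08
eef_pos: [0.5728, -0.0406, 0.085]
tcp_rot: [1.0, 0.017, 0.002, 0.0]
contact_force: [8.2, 0.3, 4.7]
grip_width: 0.27
```

Request:
{"fn": "jog_arm", "kwargs": {"commands": [[[-1, 1, 0, 0, 0], [-1, 1, 0, 0, 0], [-1, 1, 0, 0, 0], [-1, 0, 0, 0, 0]]]}}

```text
clock: 22.58
eef_pos: [0.5757, -0.0405, 0.0849]
tcp_rot: [1.0, 0.017, 0.001, 0.0]
contact_force: [7.8, -0.2, 4.8]
grip_width: 0.27
```

Request:
{"fn": "jog_arm", "kwargs": {"commands": [[[-1, 1, 0, 0, 0], [-1, 1, 0, 0, 0], [-1, 0, 0, 0, 0]]]}}

```text
clock: 22.95
eef_pos: [0.5775, -0.0404, 0.0848]
tcp_rot: [1.0, 0.017, 0.001, 0.0]
contact_force: [6.9, -0.5, 5.1]
grip_width: 0.272
```

```bash
python3 -c "
from h import *
look('scene16')"
```

```text
[ 6.92 -0.53  5.14] [ 0.075 -0.794 -0.   ] [ 0.5775 -0.0404  0.0848]
n 59 size 60.4 33.8 cen(top) [ 0.5328 -0.0177  0.0414] xaxis [0.895 0.446 0.008] yaw 0.4619 pitch up 0.008 roll n [ 0.012 -0.044  0.999] rms 0.0017
```

View pics/scene16c.png

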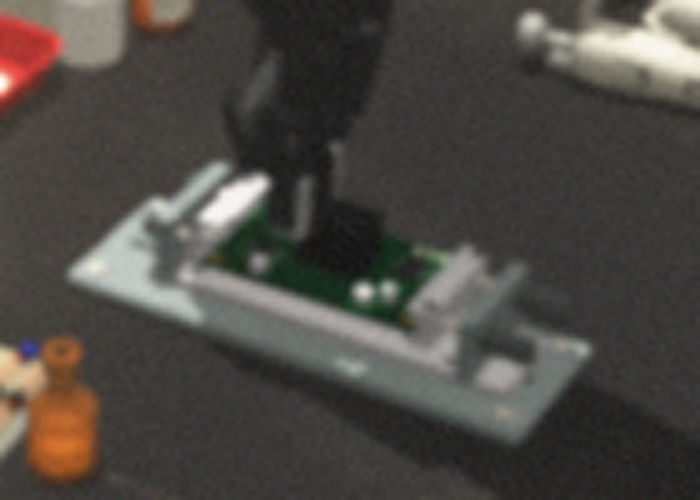

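Request:
{"fn": "jog_arm", "kwargs": {"commands": [[[-1, 1, 0, 0, 0], [-1, 1, 0, -0.3, 0], [-1, 0, 0, 0, 0]]]}}

```text
clock: 23.38
eef_pos: [0.5793, -0.0403, 0.085]
tcp_rot: [1.0, 0.017, 0.001, 0.0]
contact_force: [5.7, -0.2, 3.5]
grip_width: 0.272
```

Request:
{"fn": "jog_arm", "kwargs": {"commands": [[[-1, 1, 0, 0, 0], [-1, 0, 0, 0, 0]]]}}

```text
clock: 23.62
eef_pos: [0.5798, -0.0403, 0.0849]
tcp_rot: [1.0, 0.017, 0.0, 0.0]
contact_force: [3.3, -0.6, 5.7]
grip_width: 0.27
```

Request:
{"fn": "jog_arm", "kwargs": {"commands": [[[-1, 1, 0, 0, 0], [-1, 0, 0, 0, 0]]]}}

```text
clock: 23.88
eef_pos: [0.5807, -0.0403, 0.0849]
tcp_rot: [1.0, 0.017, -0.0, 0.0]
contact_force: [2.4, -0.9, 6.6]
grip_width: 0.271
```

Request:
{"fn": "jog_arm", "kwargs": {"commands": [[[-1, 1, 0, 0, 0], [-1, 0, 0, 0, 0]]]}}

```text
clock: 24.12
eef_pos: [0.5816, -0.0402, 0.0848]
tcp_rot: [1.0, 0.017, -0.0, 0.0]
contact_force: [0.8, -0.4, 7.1]
grip_width: 0.272
```

```bash
python3 -c "
from h import *
look('scene17')"
```

```text
[ 0.83 -0.41  7.12] [-0.05   0.026 -0.059] [ 0.5816 -0.0402  0.0848]
n 79 size 68.5 34.0 cen(top) [ 0.5438 -0.0211  0.0414] xaxis [ 0.989  0.149 -0.009] yaw 0.1493 pitch up -0.009 roll n [ 0.015 -0.04   0.999] rms 0.0014
```

View pics/scene17c.png

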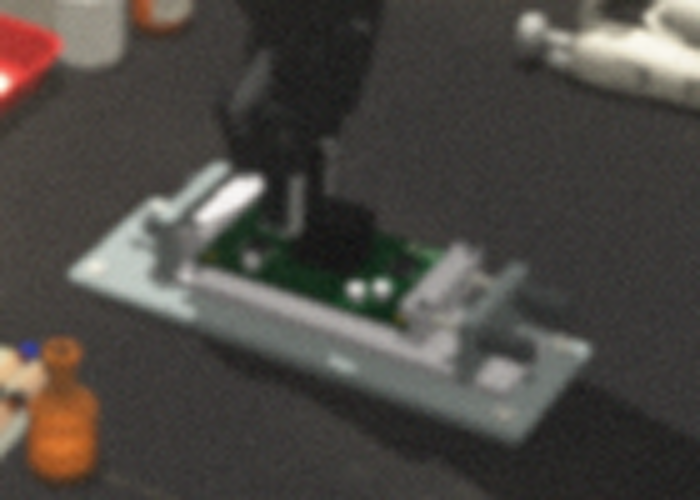

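Request:
{"fn": "jog_arm", "kwargs": {"commands": [[[-1, 0, 0, -0.8, 0], [-1, 0, 0, 0, 0]]]}}

```text
clock: 24.42
eef_pos: [0.5815, -0.0402, 0.0855]
tcp_rot: [1.0, 0.017, -0.0, 0.0]
contact_force: [1.4, -0.6, 6.4]
grip_width: 0.273
```

Request:
{"fn": "jog_arm", "kwargs": {"commands": [[[-1, 0, 0, -0.8, 0], [-1, 0, 0, 0, 0]]]}}

```text
clock: 24.68
eef_pos: [0.5816, -0.0402, 0.0859]
tcp_rot: [1.0, 0.017, -0.0, 0.0]
contact_force: [1.5, -0.7, 4.3]
grip_width: 0.271
```

```bash
python3 -c "
from h import *
look('scene18')"
```

```text
[ 1.51 -0.7   4.32] [-0.177  0.006  0.031] [ 0.5816 -0.0402  0.0859]
n 95 size 68.8 67.4 cen(top) [ 0.5491 -0.034   0.0416] xaxis [ 0.293 -0.956 -0.028] yaw -1.2733 pitch up -0.028 roll n [-0.004 -0.031  1.   ] rms 0.0014
```

Request:
{"fn": "jog_arm", "kwargs": {"commands": [[[-1, 0, 0, -0.8, 0], [-1, 0, 0, 0, 0]]]}}

```text
clock: 24.98
eef_pos: [0.5815, -0.0401, 0.0864]
tcp_rot: [1.0, 0.017, -0.0, -0.0]
contact_force: [1.9, -1.2, -0.0]
grip_width: 0.272
```

Request:
{"fn": "jog_arm", "kwargs": {"commands": [[[-1, 0, 0, -0.8, 0], [-1, 0, 0, 0, 0]]]}}

```text
clock: 25.22
eef_pos: [0.5812, -0.0401, 0.0868]
tcp_rot: [1.0, 0.017, -0.001, -0.0]
contact_force: [1.3, -1.5, -5.6]
grip_width: 0.27
```

```bash
python3 -c "
from h import *
look('scene19')"
```

```text
[ 1.25 -1.48 -5.61] [-0.308 -0.143 -0.022] [ 0.5812 -0.0401  0.0868]
n 76 size 69.9 36.9 cen(top) [ 0.5433 -0.0235  0.0425] xaxis [0.976 0.22  0.013] yaw 0.2213 pitch up 0.013 roll n [-0.005 -0.038  0.999] rms 0.0015
```

View pics/scene19c.png

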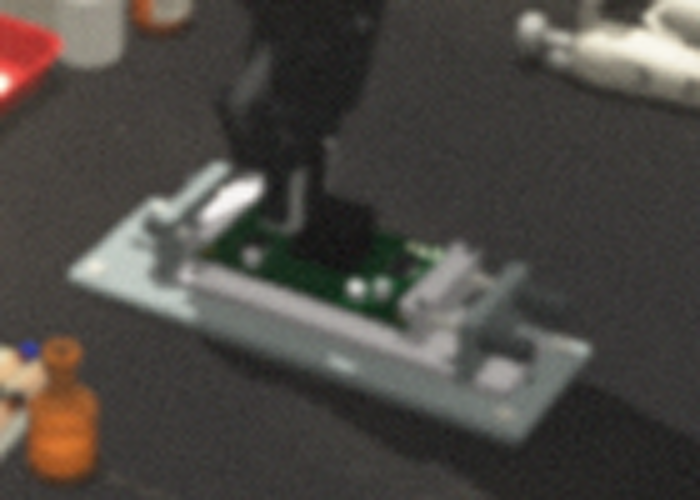

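Request:
{"fn": "jog_arm", "kwargs": {"commands": [[[-1, 0.6, 0, 0.6, 0], [-1, 0, 0, 0, 0], [-1, 0.6, 0, 0, 0], [-1, 0, 0, 0, 0]]]}}

```text
clock: 25.78
eef_pos: [0.5828, -0.04, 0.0868]
tcp_rot: [1.0, 0.017, -0.0, -0.0]
contact_force: [1.8, -0.3, -4.3]
grip_width: 0.272
```

```bash
python3 -c "
from h import *
look('scene20')"
```

```text
[ 1.83 -0.32 -4.31] [-0.18   0.043 -0.047] [ 0.5828 -0.04    0.0868]
n 59 size 63.7 27.4 cen(top) [ 0.5465 -0.0198  0.0423] xaxis [0.984 0.177 0.026] yaw 0.1779 pitch up 0.026 roll n [-0.012 -0.077  0.997] rms 0.0014
```

Request:
{"fn": "jog_arm", "kwargs": {"commands": [[[-1, 0.5, 0, 0.5, 0], [-1, 0, 0, 0, 0], [-1, 0.5, 0, 0, 0], [-1, 0, 0, 0, 0]]]}}

```text
clock: 26.32
eef_pos: [0.5841, -0.04, 0.0867]
tcp_rot: [1.0, 0.017, 0.0, 0.0]
contact_force: [-0.0, -0.1, 1.9]
grip_width: 0.268
```

Request:
{"fn": "jog_arm", "kwargs": {"commands": [[[-1, 0.5, 0, 0, 0], [-1, 0, 0, 0, 0], [-1, 0, 0, 0, 0]]]}}

```text
clock: 26.7
eef_pos: [0.5845, -0.04, 0.0866]
tcp_rot: [1.0, 0.017, 0.0, 0.0]
contact_force: [0.3, -0.2, 3.1]
grip_width: 0.27
```

```bash
python3 -c "
from h import *
look('scene21')"
```

```text
[ 0.26 -0.21  3.08] [0.072 0.293 0.003] [ 0.5845 -0.04    0.0866]
n 74 size 75.5 37.5 cen(top) [ 0.5532 -0.0268  0.0424] xaxis [1.    0.027 0.008] yaw 0.0272 pitch up 0.008 roll n [-0.007 -0.026  1.   ] rms 0.0016
```

View pics/scene21c.png

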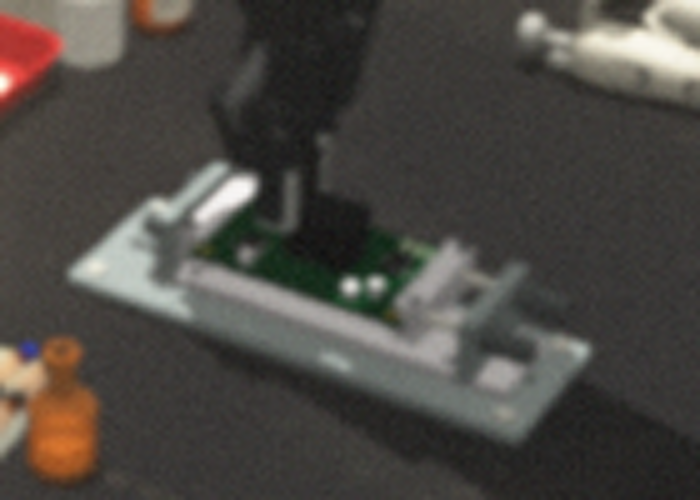

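Request:
{"fn": "jog_arm", "kwargs": {"commands": [[[-1, 0, 0, -0.3, 0], [-1, 0, 0, 0, 0]]]}}

```text
clock: 27.0
eef_pos: [0.5844, -0.04, 0.0866]
tcp_rot: [1.0, 0.017, -0.0, -0.0]
contact_force: [-0.7, -0.3, 2.5]
grip_width: 0.27
```

Request:
{"fn": "jog_arm", "kwargs": {"commands": [[[-0.3, 0, 0, 0, 0], [-0.2, 0, 0, 0, 0], [0, 0, 0, 0, 0], [0.1, 0, 0, 0, 0], [0.1, 0, 0, 0, 0]]]}}

```text
clock: 27.62
eef_pos: [0.5844, -0.04, 0.0867]
tcp_rot: [1.0, 0.017, -0.0, -0.0]
contact_force: [-0.4, 0.1, 0.8]
grip_width: 0.552
```

```bash
python3 -c "
from h import *
look('scene22')"
```

```text
[-0.37  0.07  0.77] [-0.005  0.036 -0.02 ] [ 0.5844 -0.04    0.0867]
n 67 size 68.8 34.4 cen(top) [ 0.5456 -0.0181  0.0427] xaxis [0.966 0.257 0.012] yaw 0.26 pitch up 0.012 roll n [-0.004 -0.029  1.   ] rms 0.0014
```

View pics/scene22c.png

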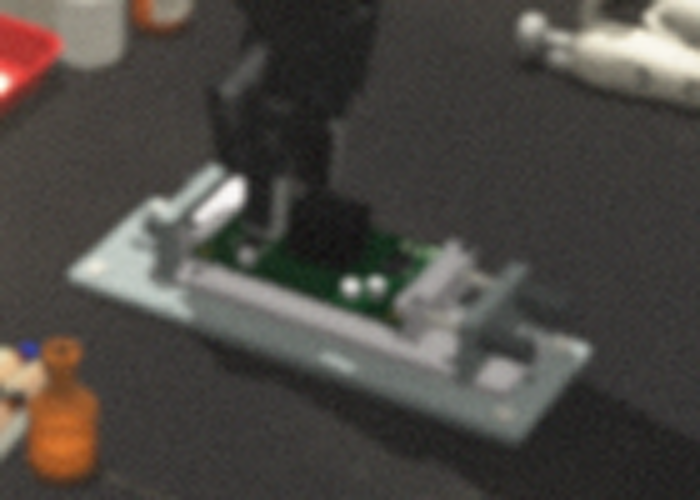

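Released and it holds. I'll retreat upward and away to check with both cameras.

Request:
{"fn": "jog_arm", "kwargs": {"commands": [[[0.1, 0, 0, -10, 0], [0.1, 0, 0, -25, 0], [0.1, 0, 0, -40, 0], [0.1, 0, 0, -45, 0], [0.1, 0, 50, 0, 0], [0.1, 0, 50, 0, 0], [0.1, 0, 50, 0, 0], [0.1, 0, 50, 0, 0]]]}}

```text
clock: 28.68
eef_pos: [0.5913, -0.2415, 0.2076]
tcp_rot: [1.0, 0.017, 0.0, 0.0]
contact_force: [0.3, 0.4, 0.1]
grip_width: 0.55
```

Request:
{"fn": "jog_arm", "kwargs": {"commands": [[[0.1, -30, 50, 0, 0], [0.1, -30, 30, 0, 0], [0.1, 0, 0, 0, 0]]]}}

```text
clock: 29.05
eef_pos: [0.5326, -0.3241, 0.2074]
tcp_rot: [1.0, 0.016, 0.0, 0.0]
contact_force: [2.0, -0.7, 0.2]
grip_width: 0.553
```

```bash
python3 - <<'E'
from h import *
look('scene23')
c=snap('top','top23'); boardpose(c)
im=c['pixels'][120:270,330:480,::-1]; cv2.imwrite('pics/top23c.png',cv2.resize(im,None,fx=4,fy=4,interpolation=cv2.INTER_CUBIC))
for cam in('scene23','top23'):
    c=dict(np.load(f'pics/{cam}.npz')); P=pts(c)
    h=(abs(P[...,0]-.573)<.2)&(abs(P[...,1]+.04)<.08)
    q=P[h&(P[...,2]>.046)&(P[...,2]<.058)]
    hx=np.histogram(q[:,0],bins=np.arange(.44,.68,.005)); print([(round(float(x),3),int(n)) for x,n in zip(hx[1],hx[0]) if n])
for cam in('scene','top'):
    for t in('drop_bottle','forceps','foam_box','edge_1','edge_2','board','holder'):
        print(cam,t,[(np.round(r['at'],4).tolist(),round(r['score'],2)) for r in ctrl.mark_of(cam,t)[:2]])
E
```

```text
[ 1.95 -0.66  0.16] [ 0.041 -0.002 -0.009] [ 0.5326 -0.3241  0.2074]
n 313 size 103.0 74.5 cen(top) [ 0.5646 -0.0409  0.0427] xaxis [0.997 0.08  0.011] yaw 0.0797 pitch up 0.011 roll n [-0.011 -0.01   1.   ] rms 0.0015
n 935 size 118.4 70.6 cen(top) [ 0.5626 -0.0414  0.0435] xaxis [0.999 0.035 0.009] yaw 0.035 pitch up 0.009 roll n [-0.009 -0.005  1.   ] rms 0.0018
[(0.44, 5), (0.445, 12), (0.45, 10), (0.455, 9), (0.46, 39), (0.465, 32), (0.47, 17), (0.485, 1), (0.49, 31), (0.495, 32), (0.5, 32), (0.505, 15), (0.51, 1), (0.515, 3), (0.52, 6), (0.525, 2), (0.53, 5), (0.535, 1), (0.54, 21), (0.545, 8), (0.55, 7), (0.555, 7), (0.56, 8), (0.565, 9), (0.57, 3), (0.575, 6), (0.58, 3), (0.585, 4), (0.59, 4), (0.595, 4), (0.6, 1), (0.61, 9), (0.615, 36), (0.62, 29), (0.625, 21), (0.63, 14), (0.635, 39), (0.64, 21), (0.645, 5), (0.65, 3)]
[(0.44, 8), (0.445, 12), (0.45, 12), (0.455, 7), (0.46, 23), (0.465, 49), (0.47, 43), (0.475, 3), (0.48, 1), (0.485, 2), (0.49, 17), (0.495, 58), (0.5, 63), (0.505, 53), (0.51, 5), (0.515, 6), (0.52, 24), (0.525, 15), (0.53, 11), (0.535, 5), (0.54, 15), (0.5
[... 386 characters left out ...]
1382, 0.002], 0.44)]
scene foam_box [([0.5134, 0.4958, 0.0013], 0.6)]
scene edge_1 [([0.6183, -0.0371, 0.044], 0.73), ([0.5032, -0.0413, 0.0414], 0.6)]
scene edge_2 [([0.6183, -0.0371, 0.044], 0.73), ([0.5032, -0.0413, 0.0414], 0.6)]
scene board [([0.5617, -0.0418, 0.0432], 0.7)]
scene holder [([0.5718, -0.0435, -0.0011], 0.79)]
top drop_bottle []
top forceps [([0.3923, 0.1042, -0.0058], 0.47)]
top foam_box [([0.5125, 0.495, -0.0011], 0.6)]
top edge_1 [([0.5026, -0.0368, 0.0432], 0.74), ([0.6229, -0.0391, 0.0425], 0.65)]
top edge_2 [([0.5026, -0.0368, 0.0432], 0.74), ([0.6229, -0.0391, 0.0425], 0.65)]
top board [([0.5632, -0.0432, 0.0377], 0.63)]
top holder [([0.572, -0.0397, -0.0019], 0.6)]
```

View pics/scene23c.png

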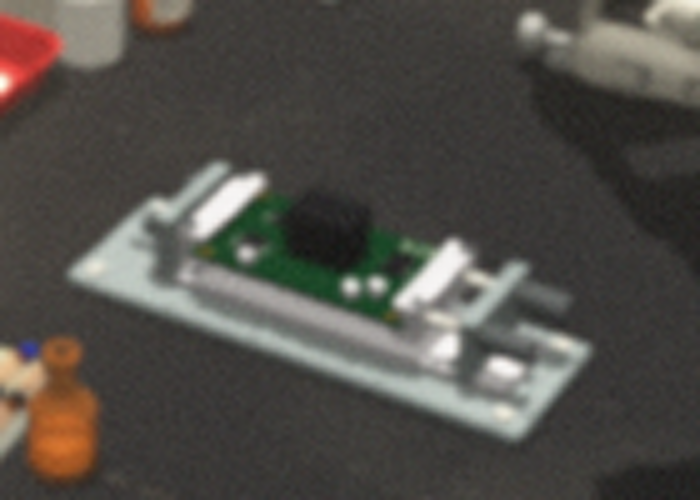

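View pics/top23c.png

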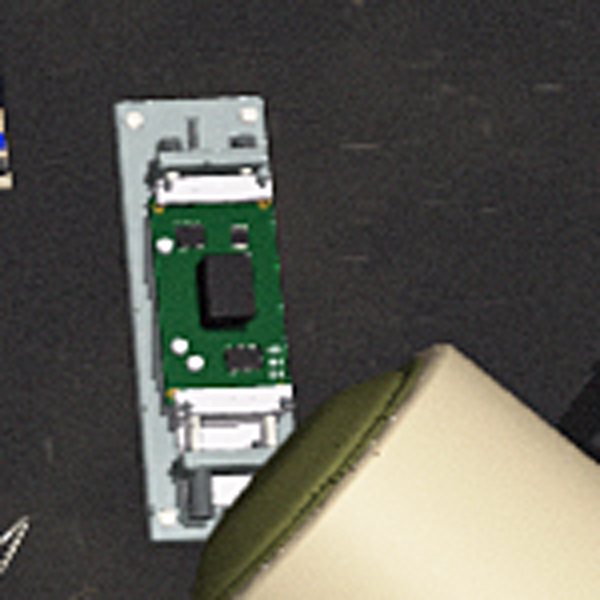

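```bash
python3 -c "
from workcell import ctrl
print(ctrl.hand_in())"
```

```text
the job is handed in; nothing more can be done
None
```

The board sits in both grooves with the block up. It is released, and the arm is clear. I handed the job in at about 30 s; the hand-in reports no verdict, so the points below rest on my own measurements.

- **Tilt:** This interface can't tilt the tool. I gripped the block near its far end and pivoted the board about 0.19 rad in the pads against the bench's front edge.
- **Loading:**
  - I pressed the near edge into the near groove to about 8 N with the board still tilted.
  - I then lowered the far edge between the jaws, eased the board into the far groove until the forces along the jaws balanced, and opened the gripper.
- **Forces:** The highest reading at the wrist while the board touched the holder was about 10 to 11 N, with about 1 N of noise. These readings were taken only at the end of each move, and I saw no snap across.
- **Final checks (top camera):**
  - The board is level to about 0.01 rad.
  - Its yaw is 0.035 rad, against my estimate of about 0.035 rad for the holder.
  - Its middle is within about 2 mm of the line across the jaws.
  - Its top is at about 43.5 mm, against a nominal 44 mm.
  - It lies about 10 mm toward the robot from nominal, in line with the head shift of about 12 mm that I saw in the images.
- **Disagreements:**
  - The scene camera gave a yaw of 0.08 rad from a partly hidden view. I trusted the top camera, which saw the whole board.
  - The finder did not see the bottle in the last top picture.
- **Bystanders:** The forceps and foam box are unchanged within the finder's error. The bottle's scene-camera position differs by about 6 mm, close to that error, and I never went near it.

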